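# Park the top-heavy inspection lamp upright in its dock

## Task

The inspection lamp's mast leans against its stop because its balance spring is too weak: pick the lamp up by its orange carrying grip (never touch the stem or lamp head), lift it clear of the table and, close to where it stood, bring the mast upright and keep it balanced there for five seconds. Then carry it, mast upright all the way, into the dock so that the stem stands between the two prongs of the fork (it may settle against either), set the lamp down gently, squarely and fully on the pad with its grip over the pad's reference point, let go and move clear. Leave the jar, paperweight and brush alone.

Things in the scene. Friction and masses are not known exactly. Their poses are not given: they have to be found in the camera images.
- lamp: Battery inspection lamp, loose, about 0.84 kg in all, balanced about its grip. Grey foot plate 110 (x) x 325 (y, from -135 to +190) x 12 mm; origin on its underside, under the middle of the grip; z up. Black battery box 90 x 80 mm centred at y = -90 mm, top at 52 mm. At y = +150 mm two cheeks carry the mast's hinge, its axis along the lamp's y.
- lamp_grip (a point): Middle of the orange carrying grip, 50 mm above the foot's underside and level with the hinge axis; lamp's axes. The grip is an upright block 24 mm (x) x 60 mm (y), its top 77 mm above the underside, to be pinched from above across its 24 mm.
- mast_hinge (a point): Hinge point of the mast on the lamp: lamp x = 0, y = 150 mm, 50 mm above the foot's underside; lamp's axes. Upright is unstable: left alone the mast falls away from it with a time constant of about 0.8 s. Tilting the foot a little about the hinge axis, or accelerating it along the lamp's x, steers the mast.
- mast (a joint): Lean of the mast relative to the foot, rad, about the lamp's +y (positive: head towards the lamp's +x). Soft stops at +-0.35; starts lying on +0.35. A spring of 0.466 N m/rad pulls it to 0 (square to the foot), viscous damping 0.035 N m s/rad, no dry friction. Gravity topples it with about 0.53 N m per rad of lean from the vertical, more than the spring can hold.
- head: Stem and lamp head, fixed to the mast; do not touch. Stem 16 mm thick along its z, origin on the hinge, x and y as the lamp's when square. White disc 90 mm across, 30 mm thick (y), centre 250 mm up the stem. With the mast (nominal, a few per cent hidden variation) 0.26 kg, centre of mass 207 mm from the hinge, inertia about the hinge 0.0130 kg m2.
- dock: Fixed dock. Black rubber pad 130 (x) x 340 mm (y, from -140 to +200), 6 mm thick, for the lamp's foot; origin (the pad's reference point) on the table under where the middle of the lamp's grip belongs, the lamp's x and y then parallel to the dock's and pointing the same way. A grey post 60 x 30 mm, 200 mm tall, at y = 235 mm carries the fork.
- dock_gap (a point): Point midway between the blue fork's prongs where the stem should stand: dock x = 0, y = 150 mm, height 200 mm; dock's axes. Prongs 12 mm thick, 40 mm clear between them, run along y from 205 to 125 mm, then flare to a mouth 104 mm clear at y = 90 mm. The fork opens towards -y: the stem comes in along the dock's +y.
- paste_jar: Closed paste jar, 64 mm in diameter, 85 mm tall, origin under its centre. Bystander.
- paperweight: Brass paperweight with a knob, 60 mm in diameter, 42 mm tall. Bystander.
- paste_brush: Paste brush lying on the table. Bystander.

How it is judged (in metres and radians):
On the way:
1. the lamp is held clear of the table (15 mm or more) with its mast within 0.1 rad of upright, for 4 s without a break (height (world z) of lamp above 0.015 m and angle between head's own z axis and vertical below 0.1 rad), for 4 s.
At the end, for the whole second after the job is handed in: The lamp stands flat on the pad (foot tilt under 0.05 rad, underside under 12 mm up), released and at rest, origin within 25 mm and y axis within 0.15 rad of the dock's, the stem between the prongs within 0.14 rad of upright (it may still settle against a prong, under 0.4 rad/s) (horizontal distance between lamp and dock below 0.025 m and angle between the y axis of lamp and the y axis of dock, either way round below 0.15 rad and y of head in the frame of dock above 0.1 m and height (world z) of lamp below 0.012 m and angle between lamp's own z axis and vertical below 0.05 rad and angle between head's own z axis and vertical below 0.14 rad and linear speed of lamp below 0.02 m/s and angular speed of head below 0.4 rad/s); the robot touches nothing.
It fails at once if the lamp is taken more than 150 mm from where it stood with its mast leaning more than 0.2 rad (distance of lamp from where it was at the start of the episode above 0.15 m and angle between head's own z axis and vertical above 0.2 rad).
It fails at once if the robot touches the stem or lamp head (contact force between any of the arm, the fingers and head above 1 N).
It fails at once if the lamp is dropped or slammed: faster than 0.15 m/s within 9 mm of the pad, or hitting the dock with over 200 N (contact force between lamp and dock above 200 N or (horizontal distance between lamp and dock below 0.06 m and height (world z) of lamp below 0.015 m and linear speed of lamp above 0.15 m/s)).
It fails at once if the lamp's foot is tipped more than 0.5 rad (angle between lamp's own z axis and vertical above 0.5 rad).
It fails at once if the jar, paperweight or brush is disturbed (moved 30 mm) (distance of any of paste_jar, paperweight, paste_brush from where it was at the start of the episode above 0.03 m).
It also fails if it takes over 64 s, if anything falls off the work surface, if the arm or the gripper's body presses on something with over 40 N, if the wrist force passes 120 N, or if a joint passes its speed limit or range.

## Robot

A 7-joint arm with a two-finger parallel gripper is mounted at the origin on the work surface. World frame = base frame: x ahead of the robot, y to its left, z up, the work surface at z = 0. Lengths are in m, angles in degrees, forces in N, time in s.
With the tool pointing down it reaches from about 0.425 to 0.875 m from the base axis. Payload 4.7 kg.
Tool frame: the origin (TCP) lies midway between the tips of the shut fingers; the grasp point (between the pads) lies 19 mm behind it; z points along the fingers, y is the direction in which the jaws open and shut (so a half turn about z gives the same grasp; the last joint's range is limited). The gripper opens to 87 mm and grips with 3 to 60 N. Pads are 19 mm wide; open, the fingers measure 117 mm over their backs; the gripper's body (75 mm by 190 mm) begins 51 mm behind the grasp point.
Start: joints at [72.313, 18.392, -4.016, 83.108, 1.295, 78.541, -3.26], TCP at [0.206, -0.616, 0.188] pointing down, gripper open.
Joint ranges: [-163.93, 163.93], [-17.29, 119.83], [-79.2, 71.16], [3.27, 140.29], [-89.18, 269.18], [5.43, 117.66], [-154.24, 154.24]. Speed limits (degrees/s): [147.25, 147.25, 180, 180, 180, 180, 180].

## Interface

Orientations are given as [roll, pitch, yaw] about the fixed x, y, z axes, in that order (R = Rz(yaw) Ry(pitch) Rx(roll)).
In Python, from cell import robot gives the robot as it stands.
- The arm moves only by the tool step_arm, never from a script. Its argument "rows" is a list that holds one entry, the list of rows, each a list of 7 numbers: the gripper's target within -1 to 1 (shut at 1, half-way at 0, fully open at -1), then the shift along the tool's x, y, z in cm, then the turn, a rotation vector about the tool's x, y, z in degrees. In form: [[[fingers, x, y, z, ax, ay, az], ...]]. A call has 1 to 8 rows; each row shifts and turns the commanded pose from where the row before left it, along the tool's axes as they then stand; what a row does not reach is not made up. A row lasts 1/8 s, in which the tool goes at most 62.5 mm and 10.7 degrees, less where a joint would pass 70% of its speed; a pose out of reach is approached as far as the arm can. A call is refused whole if a number of a shift passes 6.25 or a number of a turn 10.7, either way. A call with a gripper value outside its range is refused whole. The fingers move at their own pace and stop on an object; "grip_force" is the grip in N (left out, the last holds). Time passes only in rows, so rows that do not move let the fingers close. It gives the time, the measured TCP pose, the force and the opening at its end, in the units of the state.
- robot.get_obs(): the state, without advancing time (a new reading comes with each control period).
- robot.grab_frame(name): name is "side" or "top"; returns (picture, depth): 480x640x3 uint8, red, green, blue; 480x640 float32, m along the optical axis (not along the pixel's ray), 0 where there is no reading.
- robot.camera_info(name): a dict with "K" (3x3 intrinsics, pixels), "k1" (the pictures are not rectified: a ray, as slopes to the right and down, at radius r is drawn at 1 + k1 r^2 times it, then the intrinsics apply), "R" (3x3) and "t" (3): a world point X has camera coordinates R X + t. Camera axes: x right, y down, z forward; pixel columns grow to the right and rows downward; lengths in m; the calibration is good to about 2 mm. A picture is of the moment at which its call begins. camera_info takes no time and is no camera call.
- robot.hand_in(): hands the job in, once; it reports no verdict.
Trained networks look in the newest picture that a camera, given by its name, has taken for a name from the list of things; names that differ only in an ending like _2 or _b are one class to them, and where a whole thing is asked for, a point or a joint stands for the part that bears it (a point fixed in the world has none). Each returns a list of dicts, best first, with "score" (0 to 1); they miss things now and then, are a little off and sometimes report something else, mostly with a low value. They report only what shows in the picture. A call takes as long as a camera call.
- robot.boxes_of(camera, label): "point" ([x, y, z] in m, in world coordinates, good to about 4 mm: the middle of the surface that is visible of it).
- robot.masks_of(camera, label): "mask" (480x640 bool, what is visible of it).
The state is a dict: "t": time; "joint_pos": joint angles; "qd": joint speeds; "joint_efforts": joint torques, N m; "position": TCP position; "tcp_rot": TCP orientation; "contact_force": force on the tool from outside, world axes, zero at the start; "wrist_torque": the same for the moment, N m; "finger_gap": finger opening in m.
Only numpy, scipy, OpenCV 4.12 (cv2) and the standard library are available. Lean on these libraries where they do the work, as an engineer would, in place of code of your own. Each camera call takes 0.05 s, during which the arm holds its last target. There are 200 camera calls.

## Working session

There is one attempt and no reset: what is moved stays moved. The work goes in short steps, Python scripts to look and compute and a tool call to move; the robot and the scene stay as the last step left them, time stands still between calls to the robot, and variables do not carry over. Pictures are saved under pics/ and viewed, about 8 in all and at most 12, crops included, and the job is handed in when it is done.

Besides the shell and the picture viewer there is one more tool, called after "Call:" by a JSON object that holds its "fn" and its "kwargs". step_arm: Moves the arm, as the interface text tells. Its arguments: {"type":"object","properties":{"rows":{"type":"array"},"grip_force":{"type":"number"}},"required":["rows"]}

```bash
ls; mkdir -p pics
cat > h.py <<'E'
import numpy as np, cv2, json
from cell import robot
def cam(n):
    c=robot.camera_info(n); return np.array(c["K"]),c["k1"],np.array(c["R"]),np.array(c["t"])
def pts(n,depth,mask):
    K,k1,R,t=cam(n); v,u=np.nonzero(mask&(depth>0)); z=depth[v,u]
    p=cv2.undistortPoints(np.c_[u,v].astype(float)[:,None],K,np.array([k1,0,0,0,0.]))[:,0]
    return (np.c_[p*z[:,None],z]-t)@R
def proj(n,X):
    K,k1,R,t=cam(n); return cv2.projectPoints(np.atleast_2d(X).astype(float),cv2.Rodrigues(R)[0],t,K,np.array([k1,0,0,0,0.]))[0][:,0]
def best(n,l):
    m=robot.masks_of(n,l); return (m[0]["mask"],m[0]["score"]) if m else (None,0)
E
python3 - <<'E'
from h import *
im={}
for n in("side","top"):
    p,d=robot.grab_frame(n); im[n]=p
    cv2.imwrite(f"pics/{n}0.png",p[...,::-1]); np.save(f"{n}0.npy",d)
    K,k1,R,t=cam(n); print(n,"at",(-R.T@t).round(3),"fwd",R[2].round(2),K[0,0])
    for l in("lamp","lamp_grip","mast_hinge","head","dock","paste_jar","paperweight","paste_brush"):
        print(n,l,[(np.round(b["point"],3).tolist(),round(b["score"],2)) for b in robot.boxes_of(n,l)[:3]])
o=robot.get_obs(); print(o["t"],o["position"],o["tcp_rot"])
E
```

```text
pics
side at [0.551 0.751 0.843] fwd [ 0.08 -0.73 -0.68] 479.96457531176065
side lamp [([0.555, -0.134, 0.051], 0.67)]
side lamp_grip [([0.556, -0.135, 0.054], 0.9)]
side mast_hinge [([0.554, -0.134, 0.054], 0.6)]
side head [([0.748, -0.141, 0.059], 0.73), ([0.609, -0.12, 0.277], 0.57)]
side dock [([0.526, 0.216, 0.01], 0.64)]
side paste_jar [([0.747, -0.139, 0.059], 0.59)]
side paperweight [([0.732, 0.0, 0.019], 0.96), ([0.613, -0.121, 0.282], 0.6)]
side paste_brush [([0.736, 0.207, 0.014], 0.88)]
top at [ 0.399 -0.005  1.181] fwd [ 0.2  -0.01 -0.98] 552.8653692189445
top lamp [([0.536, -0.223, 0.015], 0.61)]
top lamp_grip [([0.532, -0.223, 0.008], 0.67)]
top mast_hinge [([0.538, -0.224, 0.011], 0.89)]
top head [([0.601, -0.13, 0.315], 0.63)]
top dock [([0.526, 0.157, 0.006], 0.92)]
top paste_jar [([0.75, -0.151, 0.083], 0.88)]
top paperweight [([0.738, -0.016, 0.02], 0.74)]
top paste_brush [([0.736, 0.201, 0.012], 0.95)]
0.9 [ 0.20617662 -0.61646031  0.18781425] [1.79994204e+02 2.78377889e-03 1.84973256e+01]
```

```bash
python3 -c "
import cv2,numpy as np
a=cv2.imread('pics/side0.png');b=cv2.imread('pics/top0.png')
cv2.imwrite('pics/both0.png',np.vstack([cv2.resize(a,(400,300)),cv2.resize(b,(400,300))]))"
```

```text
(no output)
```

View pics/side0.png

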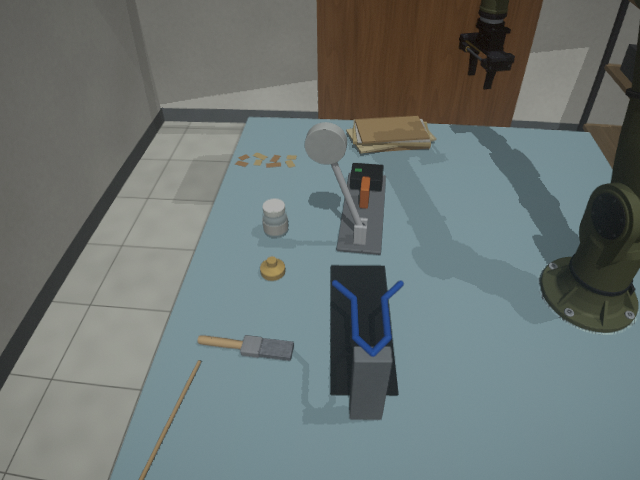

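View pics/top0.png

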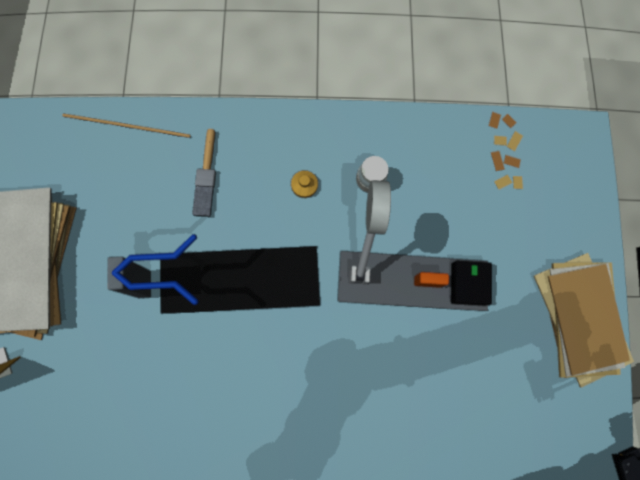

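Run:
```python
from h import *
for n in("top","side"):
    p=cv2.imread(f"pics/{n}0.png"); d=np.load(f"{n}0.npy")
    hsv=cv2.cvtColor(p,cv2.COLOR_BGR2HSV); H,S,V=cv2.split(hsv)
    org=(H<14)&(S>180)&(V>90); X=pts(n,d,org); X0=X
    sel=(X[:,2]>.03)&(X[:,2]<.1)&(X[:,1]<-.1); X=X[sel]
    top=X[X[:,2]>.070]
    r=cv2.minAreaRect(top[:,:2].astype(np.float32)*1000)
    print(n,"grip top",len(top),"z med",np.median(top[:,2]).round(4),"rect",np.round(r[0],1),np.round(r[1],1),round(r[2],2))
    # everything
    A=pts(n,d,np.ones(d.shape,bool)); G=p.reshape(-1,3)[(np.ones(d.shape,bool)&(d>0)).ravel()].astype(int)
    hv=hsv.reshape(-1,3)[(d>0).ravel()].astype(int)
    def rect(m,lab):
        q=A[m]; r=cv2.minAreaRect(q[:,:2].astype(np.float32)*1000); print(n,lab,len(q),"zmed",np.median(q[:,2]).round(4),"rect",np.round(r[0],1),np.round(r[1],1),round(r[2],2))
    reg=(A[:,0]>.42)&(A[:,0]<.65)
    rect(reg&(A[:,1]<-.05)&(A[:,1]>-.5)&(A[:,2]>.006)&(A[:,2]<.025)&(hv[:,1]<70),"foot")
    rect(reg&(A[:,1]<-.05)&(A[:,1]>-.5)&(A[:,2]>.044)&(A[:,2]<.06)&(hv[:,2]<60),"box")
    rect(reg&(A[:,1]>-.05)&(A[:,1]<.4)&(A[:,2]>-.003)&(A[:,2]<.014)&(hv[:,2]<40),"pad")
    rect(reg&(A[:,1]>-.05)&(A[:,1]<.5)&(A[:,2]>.19)&(A[:,2]<.225)&(hv[:,0]>105)&(hv[:,1]>120),"fork")
    q=A[reg&(A[:,1]>-.05)&(A[:,1]<.5)&(A[:,2]>.19)&(A[:,2]<.225)&(hv[:,0]>105)&(hv[:,1]>120)]
    for a in np.arange(.08,.26,.02):
        s=q[(abs(q[:,1]-a)<.01)]
        if len(s)>3: 
            c=s[:,0].mean(); L=s[s[:,0]<c,0];Rr=s[s[:,0]>c,0]
            print(f"  y{a:.2f}",np.round([L.min(),L.max(),Rr.min(),Rr.max()],3))
    hd=(A[:,2]>.15)&(A[:,2]<.4)&(A[:,1]<-.03)&(A[:,1]>-.3)&(A[:,0]<.75)&(A[:,0]>.45)&(hv[:,1]<60)
    rect(hd,"head"); print(A[hd].mean(0).round(4),A[hd].min(0).round(3),A[hd].max(0).round(3))
```

```text
top grip top 316 z med 0.0775 rect [ 528.4 -280.9] [59.3 21.6] 86.87
top foot 5047 zmed 0.0125 rect [ 531.7 -234.5] [363.  111.9] 87.17
top box 1576 zmed 0.0524 rect [ 530.1 -268.4] [285.2  91.7] 86.81
top pad 8698 zmed 0.0062 rect [526.9 133.1] [126.3 360.4] 4.23
top fork 1241 zmed 0.2051 rect [518.1 253. ] [126.4 153.6] 4.15
  y0.18 [0.46  0.483 0.57  0.586]
  y0.20 [0.469 0.498 0.547 0.582]
  y0.22 [0.486 0.5   0.539 0.562]
  y0.24 [0.487 0.5   0.539 0.551]
top head 1372 zmed 0.3184 rect [ 614.1 -134.9] [ 30.8 100.6] 87.17
[ 0.6109 -0.132   0.2981] [ 0.564 -0.152  0.15 ] [ 0.665 -0.118  0.335]Traceback (most recent call last):
  File "<stdin>", line 5, in <module>
  File "h.py", line 7, in pts
    p=cv2.undistortPoints(np.c_[u,v].astype(float)[:,None],K,np.array([k1,0,0,0,0.]))[:,0]
      ~~~~~~~~~~~~~~~~~~~^^^^^^^^^^^^^^^^^^^^^^^^^^^^^^^^^^^^^^^^^^^^^^^^^^^^^^^^^^^^
cv2.error: OpenCV(4.12.0) /io/opencv/modules/calib3d/src/undistort.dispatch.cpp:347: error: (-215:Assertion failed) CV_IS_MAT(_src) && CV_IS_MAT(_dst) && (_src->rows == 1 || _src->cols == 1) && (_dst->rows == 1 || _dst->cols == 1) && _src->cols + _src->rows - 1 == _dst->rows + _dst->cols - 1 && (CV_MAT_TYPE(_src->type) == CV_32FC2 || CV_MAT_TYPE(_src->type) == CV_64FC2) && (CV_MAT_TYPE(_dst->type) == CV_32FC2 || CV_MAT_TYPE(_dst->type) == CV_64FC2) in function 'cvUndistortPointsInternal'
```

```bash
cat >> h.py <<'E'
from scipy.spatial.transform import Rotation as Ro
def tool():
    o=robot.get_obs(); return np.array(o["position"]),Ro.from_euler("xyz",o["tcp_rot"],degrees=True),o
def rowsto(tgt,eul,n,grip=-1,show=True):
    "straight path, n rows"
    p,R,_=tool(); T=Ro.from_euler("xyz",eul,degrees=True); dv=(R.inv()*T).as_rotvec(degrees=True)/n
    dp=(np.array(tgt)-p)/n; out=[]
    for i in range(n):
        s=R.inv().apply(dp)*100; out.append([grip]+np.round(np.r_[s,dv],2).tolist()); R=R*Ro.from_rotvec(dv,degrees=True)
    for r in out: print(r)
def lean(hinge,yaw,frame=None,ret=False):
    "mast lean about lamp y from side camera; hinge world, lamp yaw deg"
    p,d=frame or robot.grab_frame("side")
    m=d>0; A=pts("side",d,m); hv=cv2.cvtColor(p,cv2.COLOR_RGB2HSV)[m].astype(int)
    L=Ro.from_euler("z",yaw,degrees=True).inv().apply(A-hinge)
    s=(abs(L[:,1])<.04)&(abs(L[:,0])<.18)&(L[:,2]>.17)&(L[:,2]<.32)&(hv[:,1]<70)&(hv[:,2]>70)
    q=L[s]; rr=np.hypot(q[:,0],q[:,2]); q=q[(rr>.195)&(rr<.31)]
    a=np.arctan2(q[:,0],q[:,2]); am=np.median(a); q=q[abs(a-am)<.25]
    # enclosing rectangle midrange + mean
    c=q.mean(0)
    return np.arctan2(c[0],c[2]),len(q),c,q
E
python3 - <<'E'
from h import *
hg=np.array([.5284,-.281,.05]); yaw=-3.1
hinge=hg+Ro.from_euler("z",yaw,degrees=True).apply([0,.15,0])
p=cv2.imread("pics/side0.png")[...,::-1].copy(); d=np.load("side0.npy")
a,n,c,q=lean(hinge,yaw,(p,d)); print(a,n,c,np.hypot(c[0],c[2]),q.min(0),q.max(0)); print(proj("side",hinge),proj("side",hinge+Ro.from_euler("z",yaw,degrees=True).apply(c)))
p,d=robot.grab_frame("side"); hsv=cv2.cvtColor(p,cv2.COLOR_RGB2HSV); print(hsv[195,365],hsv[140,325]); 
a,n,c,q=lean(hinge,yaw,(p,d)); print(a,n)
m=(hsv[...,0]<14)&(hsv[...,1]>150)&(d>0); 
X=pts("side",d,m); X=X[(abs(X[:,0]-.53)<.05)&(abs(X[:,1]+.28)<.06)]; print(len(X),X.mean(0),X.max(0),X.min(0))
rowsto([.528,-.281,.19],[180,0,86.9],12)
E
```

```text
0.3375186560979985 1463 [0.08493057 0.01376743 0.24200364] 0.25647410403093274 [ 0.04191617 -0.01436131  0.18072882] [0.13194053 0.02187458 0.28165868]
[[360.7741659  227.14903039]] [[325.62512141 143.35449699]]
[ 10 157 117] [ 75   9 118]
0.3374754883165289 1465
214 [ 0.53041398 -0.26353787  0.0625783 ] [ 0.54086336 -0.24521773  0.07932506] [ 0.51947233 -0.30863651  0.01763234]
[-1, 3.43, -1.8, -0.02, -0.0, 0.0, -5.7]
[-1, 3.59, -1.45, -0.02, -0.0, 0.0, -5.7]
[-1, 3.72, -1.09, -0.02, -0.0, 0.0, -5.7]
[-1, 3.81, -0.71, -0.02, -0.0, 0.0, -5.7]
[-1, 3.86, -0.33, -0.02, -0.0, 0.0, -5.7]
[-1, 3.87, 0.05, -0.02, -0.0, 0.0, -5.7]
[-1, 3.85, 0.44, -0.02, -0.0, 0.0, -5.7]
[-1, 3.79, 0.82, -0.02, -0.0, 0.0, -5.7]
[-1, 3.69, 1.19, -0.02, -0.0, 0.0, -5.7]
[-1, 3.55, 1.55, -0.02, -0.0, 0.0, -5.7]
[-1, 3.38, 1.9, -0.02, -0.0, 0.0, -5.7]
[-1, 3.17, 2.22, -0.02, -0.0, 0.0, -5.7]
```

Call:
{"fn": "step_arm", "kwargs": {"rows": [[[-1,3.4,-1.8,0,0,0,-5.7],[-1,3.6,-1.45,0,0,0,-5.7],[-1,3.7,-1.1,0,0,0,-5.7],[-1,3.8,-0.7,0,0,0,-5.7],[-1,3.9,-0.3,0,0,0,-5.7],[-1,3.9,0.05,0,0,0,-5.7],[-1,3.8,0.4,0,0,0,-5.7],[-1,3.8,0.8,0,0,0,-5.7]]], "grip_force": 40}}

```text
t: 1.95
position: [0.4219, -0.3908, 0.1878]
tcp_rot: [180.0, 0.0, 64.5]
contact_force: [0.3, -0.1, -0.2]
finger_gap: 0.0869
```

Call:
{"fn": "step_arm", "kwargs": {"rows": [[[-1,3.7,1.2,0,0,0,-5.7],[-1,3.5,1.5,0,0,0,-5.7],[-1,3.4,1.9,0,0,0,-5.7],[-1,3.2,2.2,0,0,0,-5.7],[-1,0,0,0,0,0,0],[-1,0,0,0,0,0,0]]]}}

```text
t: 2.7
position: [0.5269, -0.2805, 0.1875]
tcp_rot: [-180.0, 0.0, 87.0]
contact_force: [-0.4, -0.9, 1.0]
finger_gap: 0.0872
```

Run:
```python
from h import *
p,R,o=tool(); print(o["t"],p,o["tcp_rot"],o["finger_gap"])
rowsto([.5285,-.281,.033],[180,0,86.9],6)
```

```text
2.7 [ 0.52691587 -0.28051953  0.18753018] [-1.79961745e+02  3.03400887e-02  8.69562987e+01] 0.08717652257422624
[-1, -0.01, 0.03, 2.58, -0.01, 0.01, 0.01]
[-1, -0.01, 0.03, 2.58, -0.01, 0.01, 0.01]
[-1, -0.01, 0.03, 2.58, -0.01, 0.01, 0.01]
[-1, -0.01, 0.03, 2.58, -0.01, 0.01, 0.01]
[-1, -0.01, 0.03, 2.58, -0.01, 0.01, 0.01]
[-1, -0.01, 0.03, 2.58, -0.01, 0.01, 0.01]
```

Call:
{"fn": "step_arm", "kwargs": {"rows": [[[-1,0,0.1,2.6,0,0,0],[-1,0,0.1,2.6,0,0,0],[-1,0,0,2.6,0,0,0],[-1,0,0,2.6,0,0,0],[-1,0,0,2.6,0,0,0],[-1,0,0,2.6,0,0,0],[1,0,0,0,0,0,0],[1,0,0,0,0,0,0]]], "grip_force": 40}}

```text
t: 3.7
position: [0.5291, -0.2818, 0.0327]
tcp_rot: [179.9, 0.1, 86.8]
contact_force: [-0.3, -0.1, 0.0]
finger_gap: 0.0743
```

Call:
{"fn": "step_arm", "kwargs": {"rows": [[[1,0,0,0,0,0,0],[1,0,0,0,0,0,0],[1,0,0,0,0,0,0],[1,0,0,0,0,0,0]]]}}

```text
t: 4.2
position: [0.529, -0.2807, 0.032]
tcp_rot: [180.0, 0.0, 86.9]
contact_force: [-0.7, 0.4, 0.6]
finger_gap: 0.035
```

Run:
```python
from h import *
p,R,o=tool(); print(o["t"],p,o["tcp_rot"],o["finger_gap"],o["contact_force"])
a,b=robot.grab_frame("side"); c,d=robot.grab_frame("top")
cv2.imwrite("pics/g1.png",np.vstack([cv2.resize(a[80:300,200:520],(640,440))[...,::-1]]))
hg=p+[0,0,.019]; hinge=hg+Ro.from_euler("z",-3.1,degrees=True).apply([0,.15,0]); r=lean(hinge,-3.1,(a,b)); print(r[:3])
```

```text
4.2 [ 0.52899359 -0.28073981  0.031951  ] [1.79988232e+02 1.70475629e-02 8.68988244e+01] 0.03502973722930486 [-0.73467089  0.41462645  0.59345871]
(np.float64(0.33682937614647723), 1452, array([0.08448044, 0.01341086, 0.24125311]))
```

View pics/g1.png

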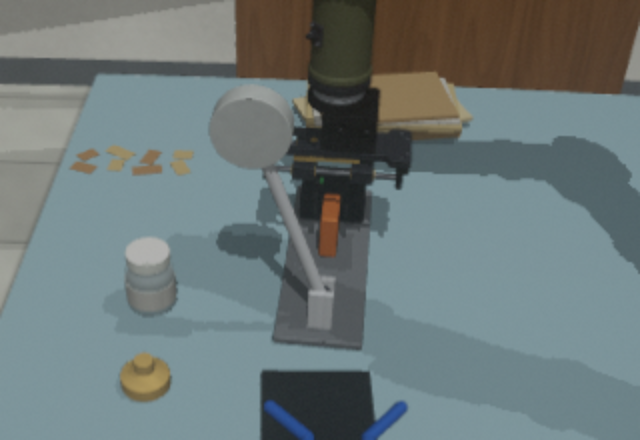

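Call:
{"fn": "step_arm", "kwargs": {"rows": [[[1,0,0,0,0,0,0],[1,0,0,0,0,0,0],[1,0,0,0,0,0,0],[1,0,0,-0.5,0,0,0],[1,0,0,-1,0,0,0],[1,0,0,-1,0,0,0],[1,0,0,-1,0,0,0],[1,0,0,-0.5,0,0,0]]], "grip_force": 50}}

```text
t: 5.3
position: [0.5294, -0.2809, 0.0729]
tcp_rot: [179.9, 0.0, 86.9]
contact_force: [-0.6, -0.2, -7.7]
finger_gap: 0.0231
```

```bash
cat > c.py <<'E'
from h import *
from scipy.optimize import least_squares
import sys
I,MG,K,C,ML,QS=.013,.53,.466,.035,.26*.207,.35
BIAS=.0145; LAG=.04; DT=.005
def acc(th,w,ph,dph):
    q=th-ph; dq=w-dph; T=MG*np.sin(th)-K*q-C*dq
    if abs(q)>QS: T-=np.sign(q)*(abs(q)-QS)*20+.3*dq
    return T/I
def sim(th,w,ph0,cum,T,b,dv=None):
    "cum: phi after each row (rad), ramps within 1/8 s, lagged; holds afterwards"
    tk=np.r_[0,np.arange(1,len(cum)+1)*.125]+LAG; pk=np.r_[ph0,cum]; n=int(round(T/DT)); tt=np.arange(n+1)*DT
    ph=np.interp(tt,tk,pk)+b; dp=np.diff(ph)/DT; out=[]
    for i in range(n):
        w+=acc(th,w,ph[i],dp[i])*DT; th+=w*DT; out.append((th,w))
    return np.array(out)
def phinow(yaw):
    p,R,o=tool(); z=-R.as_matrix()[:,2]; x=Ro.from_euler("z",yaw,degrees=True).apply([1,0,0]); return float(np.arcsin(z@x))
def measure():
    p,R,o=tool(); M=R.as_matrix(); yaw=np.degrees(np.arctan2(M[1,0],M[0,0]))-90
    g=p-M[:,2]*.019; hinge=g+M[:,0]*.15; r=lean(hinge,yaw); return r[0]+BIAS,r[1],phinow(yaw),o["t"],p,yaw,o
def plan(th,w,b,ph0,n,N=16,lim=.16,step=.06):
    def f(x):
        s=sim(th,w,ph0,x,N*.125+.5,b); i=(np.arange(1,N+5)*25-1).astype(int); s=s[np.minimum(i,len(s)-1)]
        return np.r_[s[:,0]*1,s[-6:,0]*6,s[-6:,1]*3,(x+b)*.6,np.diff(np.r_[ph0,x])*2]
    r=least_squares(f,np.full(N,ph0),bounds=(-lim,lim)); x=r.x
    d=np.clip(np.round(np.degrees(np.diff(np.r_[ph0,x]))/.1)*.1,-np.degrees(step),np.degrees(step))
    return d[:n],x
def prop(st,T,rows):
    th,w,b=st["x"]; P=np.array(st["P"]); 
    F0=sim(th,w,st["ph"],rows,T,b)[-1]; J=np.eye(3); e=1e-4
    for k,v in enumerate(np.eye(3)*e):
        J[:2,k]=(sim(th+v[0],w+v[1],st["ph"],rows,T,b+v[2])[-1]-F0)/e
    return np.r_[F0,b],J@P@J.T+np.diag([1e-5,4e-4,1e-6])*T/.5
def cycle(n,reset=False,N=16):
    th,npx,ph,t,p,yaw,o=measure()
    if reset: x=np.array([th,0,0.]); P=np.diag([1e-4,1e-3,1e-4])
    else:
        st=json.load(open("st.json")); x,P=prop(st,t-st["t"],st["rows"]); pred=x[0]
        if npx>300:
            H=np.array([1,0,0.]); k=P@H/(P[0,0]+.006**2); x=x+k*(th-x[0]); P=P-np.outer(k,H@P)
        print("pred %.3f"%pred,"rowerr %.3f"%(ph-(st["rows"] or [st["ph"]])[-1]))
    print("t %.2f th %.3f px %d phi %.3f est"%(t,th,npx,ph),x.round(3),"p",p.round(4),"yaw %.2f"%yaw,"gap %.4f"%o["finger_gap"])
    # camera call 0.05s is over after obs; hold then
    s=sim(x[0],x[1],ph,[],.05,x[2])[-1]; d,full=plan(s[0],s[1],x[2],ph,n,N)
    cum=(ph+np.radians(np.cumsum(d))).tolist()
    json.dump(dict(x=[float(s[0]),float(s[1]),float(x[2])],P=P.tolist(),ph=ph,rows=cum,t=robot.get_obs()["t"]),open("st.json","w"))
    print("ax",d.round(1).tolist(),"y",(-.033*d).round(2).tolist())
    print("pred th",sim(s[0],s[1],ph,full,3,x[2])[24::50,0].round(3))
E
python3 -c "
from c import *
print(robot.get_obs()['contact_force']); cycle(8,True); print(robot.get_obs()['t'])"
```

```text
[-0.55170731 -0.165607   -7.73562934]
t 5.30 th 0.353 px 1520 phi -0.002 est [0.353 0.    0.   ] p [ 0.5294 -0.2809  0.0729] yaw -3.10 gap 0.0231
ax [-2.3, 0.4, -0.1, 0.0, 0.0, 0.1, 0.1, 0.1] y [0.08, -0.01, 0.0, -0.0, -0.0, -0.0, -0.0, -0.0]
pred th [0.321 0.238 0.184 0.137 0.088 0.04  0.019 0.008 0.002 0.001 0.002 0.005]
5.35
```

Call:
{"fn": "step_arm", "kwargs": {"rows": [[[1,0,0.08,0,-2.3,0,0],[1,0,-0.01,0,0.4,0,0],[1,0,0,0,-0.1,0,0],[1,0,0,0,0,0,0],[1,0,0,0,0,0,0],[1,0,0,0,0.1,0,0],[1,0,0,0,0.1,0,0],[1,0,0,0,0.1,0,0]]]}}

```text
t: 6.35
position: [0.5297, -0.2807, 0.0718]
tcp_rot: [178.3, 0.0, 86.9]
contact_force: [-0.2, 0.6, -7.9]
finger_gap: 0.0232
```

```bash
python3 -c "
from c import *
cycle(4)"
```

```text
pred 0.123 rowerr 0.002
t 6.35 th 0.013 px 1568 phi -0.030 est [ 0.013 -0.412 -0.012] p [ 0.5297 -0.2807  0.0718] yaw -3.10 gap 0.0232
ax [3.4, 1.2, -0.4, -0.9] y [-0.11, -0.04, 0.01, 0.03]
pred th [-0.057 -0.072 -0.032 -0.003  0.005  0.003  0.001 -0.    -0.    -0.
 -0.     0.   ]
```

Call:
{"fn": "step_arm", "kwargs": {"rows": [[[1,0,-0.11,0,3.4,0,0],[1,0,-0.04,0,1.2,0,0],[1,0,0.01,0,-0.4,0,0],[1,0,0.03,0,-0.9,0,0]]]}}

```text
t: 6.9
position: [0.5284, -0.2806, 0.0715]
tcp_rot: [-178.5, -0.0, 86.9]
contact_force: [-0.3, -0.1, -8.2]
finger_gap: 0.0235
```

```bash
python3 -c "
from c import *
cycle(4)"
```

```text
pred -0.088 rowerr -0.002
t 6.90 th 0.019 px 1567 phi 0.027 est [ 0.014  0.263 -0.001] p [ 0.5284 -0.2806  0.0715] yaw -3.10 gap 0.0235
ax [-3.1, -0.7, 0.4, 0.8] y [0.1, 0.02, -0.01, -0.03]
pred th [ 0.06   0.06   0.024  0.001 -0.004 -0.002 -0.     0.     0.     0.
  0.    -0.   ]
```

Call:
{"fn": "step_arm", "kwargs": {"rows": [[[1,0,0.1,0,-3.1,0,0],[1,0,0.02,0,-0.7,0,0],[1,0,-0.01,0,0.4,0,0]]]}}

```text
t: 7.32
position: [0.5288, -0.2811, 0.0719]
tcp_rot: [178.3, 0.0, 86.8]
contact_force: [-0.4, 0.3, -7.0]
finger_gap: 0.0234
```

```bash
python3 -c "
from c import *
s=json.load(open('st.json')); s['rows']=s['rows'][:3]; json.dump(s,open('st.json','w'))
cycle(4)"
```

```text
pred 0.061 rowerr 0.002
t 7.33 th 0.038 px 1563 phi -0.031 est [ 0.041 -0.153 -0.003] p [ 0.5288 -0.2811  0.0719] yaw -3.16 gap 0.0234
ax [1.7, 0.8, 0.2, -0.1] y [-0.06, -0.03, -0.01, 0.0]
pred th [ 0.008 -0.015 -0.011 -0.003  0.001  0.001  0.    -0.     0.     0.
  0.     0.   ]
```

Converging.

Call:
{"fn": "step_arm", "kwargs": {"rows": [[[1,0,-0.06,0,1.7,0,0],[1,0,-0.03,0,0.8,0,0],[1,0,-0.01,0,0.2,0,0],[1,0,0,0,-0.1,0,0]]]}}

```text
t: 7.88
position: [0.5288, -0.2804, 0.0714]
tcp_rot: [-179.2, -0.0, 86.9]
contact_force: [-0.5, 0.2, -7.7]
finger_gap: 0.0234
```

```bash
python3 -c "
from c import *
cycle(4)"
```

```text
pred -0.014 rowerr -0.000
t 7.88 th 0.006 px 1564 phi 0.014 est [ 0.004  0.06  -0.002] p [ 0.5288 -0.2804  0.0714] yaw -3.08 gap 0.0234
ax [-1.1, -0.3, 0.1, 0.2] y [0.04, 0.01, -0.0, -0.01]
pred th [ 0.017  0.018  0.008  0.001 -0.001 -0.001 -0.     0.     0.     0.
  0.    -0.   ]
```

Call:
{"fn": "step_arm", "kwargs": {"rows": [[[1,0,0.04,0,-1.1,0,0],[1,0,0.01,0,-0.3,0,0],[1,0,0,0,0.1,0,0],[1,0,-0.01,0,0.2,0,0]]]}}

```text
t: 8.43
position: [0.529, -0.2808, 0.0718]
tcp_rot: [179.7, 0.0, 86.9]
contact_force: [0.5, -0.3, -8.0]
finger_gap: 0.0233
```

```bash
python3 -c "
from c import *
cycle(6)"
```

```text
pred 0.013 rowerr -0.000
t 8.43 th 0.008 px 1565 phi -0.005 est [ 0.009 -0.053 -0.002] p [ 0.529  -0.2808  0.0718] yaw -3.11 gap 0.0233
ax [0.4, -0.1, -0.1, -0.1, -0.2, -0.2] y [-0.01, 0.0, 0.0, 0.0, 0.01, 0.01]
pred th [-0.001 -0.012 -0.026 -0.056 -0.118 -0.238 -0.248 -0.024 -0.019 -0.013
 -0.011 -0.009]
```

Run:
```python
s=open('c.py').read()
s=s.replace('''r=least_squares(f,np.full(N,ph0),bounds=(-lim,lim)); x=r.x''','''# starting guess: feedback roll-out on the unstable mode, then refine
    g=[]; a,v,q=th,w,ph0
    for i in range(N):
        q2=float(np.clip(-b-(v+3.94*a)*.12,-lim*.9,lim*.9)); z=sim(a,v,q,[q2],.125,b)[-1]; a,v=z; g.append(q2); q=q2
    x=min((least_squares(f,x0,bounds=(-lim,lim)) for x0 in (np.array(g),np.full(N,np.clip(-b,-lim,lim)))),key=lambda r:r.cost).x''')
s+='''
def replan(n):
    st=json.load(open("st.json")); th,w,b=st["x"]; d,full=plan(th,w,b,st["ph"],n)
    st["rows"]=(st["ph"]+np.radians(np.cumsum(d))).tolist(); json.dump(st,open("st.json","w"))
    print("ax",d.round(1).tolist(),"y",(-.033*d).round(2).tolist()); print(sim(th,w,st["ph"],full,3,b)[24::50,0].round(3))
'''
open('c.py','w').write(s)
from c import *
replan(6)
```

```text
ax [0.5, 0.2, 0.0, -0.1, -0.1, -0.1] y [-0.02, -0.01, -0.0, 0.0, 0.0, 0.0]
[-0.001 -0.006 -0.003 -0.001  0.     0.     0.    -0.     0.    -0.
  0.     0.   ]
```

Call:
{"fn": "step_arm", "kwargs": {"rows": [[[1,0,-0.02,0,0.5,0,0],[1,0,-0.01,0,0.2,0,0],[1,0,0,0,0,0,0],[1,0,0,0,-0.1,0,0],[1,0,0,0,-0.1,0,0],[1,0,0,0,-0.1,0,0]]]}}

```text
t: 9.22
position: [0.5286, -0.2807, 0.0716]
tcp_rot: [-179.9, 0.0, 86.9]
contact_force: [0.0, -0.5, -8.0]
finger_gap: 0.0233
```

```bash
python3 -c "
from c import *
cycle(8)"
```

```text
pred 0.001 rowerr -0.000
t 9.22 th 0.016 px 1571 phi 0.002 est [ 0.015  0.036 -0.002] p [ 0.5286 -0.2807  0.0716] yaw -3.11 gap 0.0233
ax [-0.6, -0.0, 0.2, 0.2, 0.2, 0.1, 0.0, 0.0] y [0.02, 0.0, -0.01, -0.01, -0.01, -0.0, -0.0, -0.0]
pred th [ 0.02   0.015  0.005 -0.    -0.001 -0.001 -0.     0.     0.     0.
  0.    -0.   ]
```

Call:
{"fn": "step_arm", "kwargs": {"rows": [[[1,0,0.02,0,-0.6,0,0],[1,0,0,0,0,0,0],[1,0,-0.01,0,0.2,0,0],[1,0,-0.01,0,0.2,0,0],[1,0,-0.01,0,0.2,0,0],[1,0,0,0,0.1,0,0],[1,0,0,0,0,0,0],[1,0,0,0,0,0,0]]]}}

```text
t: 10.28
position: [0.5286, -0.2807, 0.0717]
tcp_rot: [-179.8, 0.0, 86.9]
contact_force: [-0.5, -0.2, -8.0]
finger_gap: 0.023
```

```bash
python3 -c "
from c import *
cycle(8)"
```

```text
pred 0.002 rowerr 0.000
t 10.28 th -0.003 px 1565 phi 0.004 est [-0.002  0.002 -0.002] p [ 0.5286 -0.2807  0.0717] yaw -3.10 gap 0.0230
ax [-0.1, -0.0, -0.0, -0.0, -0.0, 0.0, 0.0, 0.0] y [0.0, 0.0, 0.0, 0.0, 0.0, -0.0, -0.0, -0.0]
pred th [-0.002 -0.     0.     0.     0.    -0.    -0.    -0.    -0.    -0.
 -0.    -0.   ]
```

Call:
{"fn": "step_arm", "kwargs": {"rows": [[[1,0,0,0,-0.1,0,0],[1,0,0,0,0,0,0],[1,0,0,0,0,0,0],[1,0,0,0,0,0,0],[1,0,0,0,0,0,0],[1,0,0,0,0,0,0],[1,0,0,0,0,0,0],[1,0,0,0,0,0,0]]]}}

```text
t: 11.32
position: [0.5286, -0.2807, 0.0716]
tcp_rot: [-179.9, 0.0, 86.9]
contact_force: [-0.7, 0.6, -8.1]
finger_gap: 0.0232
```

```bash
python3 -c "
from c import *
cycle(8)"
```

```text
pred -0.001 rowerr -0.000
t 11.32 th 0.006 px 1573 phi 0.002 est [ 0.006  0.01  -0.001] p [ 0.5286 -0.2807  0.0716] yaw -3.10 gap 0.0232
ax [-0.2, -0.0, 0.1, 0.1, 0.1, 0.0, 0.0, 0.0] y [0.01, 0.0, -0.0, -0.0, -0.0, -0.0, -0.0, -0.0]
pred th [ 0.008  0.005  0.002 -0.    -0.    -0.    -0.     0.     0.     0.
  0.    -0.   ]
```

Call:
{"fn": "step_arm", "kwargs": {"rows": [[[1,0,0.01,0,-0.2,0,0],[1,0,0,0,0,0,0],[1,0,0,0,0.1,0,0],[1,0,0,0,0.1,0,0],[1,0,0,0,0.1,0,0],[1,0,0,0,0,0,0],[1,0,0,0,0,0,0],[1,0,0,0,0,0,0]]]}}

```text
t: 12.38
position: [0.5287, -0.2807, 0.0717]
tcp_rot: [-179.8, 0.0, 86.9]
contact_force: [0.4, 0.5, -8.2]
finger_gap: 0.0234
```

```bash
cat >> c.py <<'E'
GOAL=np.array([.530,.0925]); GY=94.2
def path(n,speeds,az):
    "combine st.json tilt plan with travel: speeds cm/row, az deg/row"
    st=json.load(open("st.json")); d=np.degrees(np.diff(np.r_[st["ph"],st["rows"]])); p,R,_=tool(); M=R.as_matrix()
    psi=np.degrees(np.arctan2(M[1,0],M[0,0])); g=(p-M[:,2]*.019)[:2]
    print("to go",((GOAL-g)*100).round(2),"yaw",round(GY-psi,2))
    for i in range(n):
        u=(GOAL-g); u=u/np.linalg.norm(u)*speeds[i]/100; e=np.radians(psi); tx=np.array([np.cos(e),np.sin(e)]); ty=np.array([np.sin(e),-np.cos(e)])
        print([1,round(u@tx*100,2),round(u@ty*100-.033*d[i],2),0,round(d[i],1),0,az]); g=g+u; psi-=az
E
python3 -c "
from c import *
cycle(8); path(8,[.2,.4,.6]+[.7]*5,-.2)"
```

```text
pred 0.013 rowerr -0.000
t 12.38 th 0.013 px 1561 phi 0.003 est [ 0.013  0.031 -0.001] p [ 0.5287 -0.2807  0.0717] yaw -3.11 gap 0.0234
ax [-0.6, -0.1, 0.1, 0.2, 0.2, 0.1, 0.0, 0.0] y [0.02, 0.0, -0.0, -0.01, -0.01, -0.0, -0.0, -0.0]
pred th [ 0.018  0.014  0.005 -0.    -0.001 -0.001 -0.     0.     0.     0.
  0.    -0.   ]
to go [ 0.12 37.32] yaw 7.3
[1, np.float64(0.2), np.float64(0.01), 0, np.float64(-0.6), 0, -0.2]
[1, np.float64(0.4), np.float64(-0.02), 0, np.float64(-0.1), 0, -0.2]
[1, np.float64(0.6), np.float64(-0.03), 0, np.float64(0.1), 0, -0.2]
[1, np.float64(0.7), np.float64(-0.03), 0, np.float64(0.2), 0, -0.2]
[1, np.float64(0.7), np.float64(-0.03), 0, np.float64(0.2), 0, -0.2]
[1, np.float64(0.7), np.float64(-0.03), 0, np.float64(0.1), 0, -0.2]
[1, np.float64(0.7), np.float64(-0.02), 0, np.float64(0.0), 0, -0.2]
[1, np.float64(0.7), np.float64(-0.02), 0, np.float64(0.0), 0, -0.2]
```

Call:
{"fn": "step_arm", "kwargs": {"rows": [[[1,0.2,0.01,0,-0.6,0,-0.2],[1,0.4,-0.02,0,-0.1,0,-0.2],[1,0.6,-0.03,0,0.1,0,-0.2],[1,0.7,-0.03,0,0.2,0,-0.2],[1,0.7,-0.03,0,0.2,0,-0.2],[1,0.7,-0.03,0,0.1,0,-0.2],[1,0.7,-0.02,0,0,0,-0.2],[1,0.7,-0.02,0,0,0,-0.2]]]}}

```text
t: 13.42
position: [0.5289, -0.2332, 0.0717]
tcp_rot: [-179.9, 0.0, 88.5]
contact_force: [0.3, -1.3, -8.5]
finger_gap: 0.0234
```

```bash
python3 -c "
from c import *
cycle(8); path(8,[.7]*8,-.2)"
```

```text
pred -0.007 rowerr 0.000
t 13.43 th 0.001 px 1701 phi 0.002 est [ 0.001 -0.003 -0.001] p [ 0.5289 -0.2332  0.0717] yaw -1.48 gap 0.0234
ax [-0.0, -0.0, 0.0, 0.0, 0.0, 0.0, 0.0, 0.0] y [0.0, 0.0, -0.0, -0.0, -0.0, -0.0, -0.0, -0.0]
pred th [ 0.001  0.001  0.     0.    -0.    -0.    -0.     0.     0.     0.
  0.    -0.   ]
to go [ 0.1  32.42] yaw 5.61
[1, np.float64(0.7), np.float64(-0.02), 0, np.float64(0.0), 0, -0.2]
[1, np.float64(0.7), np.float64(-0.01), 0, np.float64(0.0), 0, -0.2]
[1, np.float64(0.7), np.float64(-0.01), 0, np.float64(0.0), 0, -0.2]
[1, np.float64(0.7), np.float64(-0.01), 0, np.float64(0.0), 0, -0.2]
[1, np.float64(0.7), np.float64(-0.01), 0, np.float64(0.0), 0, -0.2]
[1, np.float64(0.7), np.float64(-0.0), 0, np.float64(0.0), 0, -0.2]
[1, np.float64(0.7), np.float64(-0.0), 0, np.float64(0.0), 0, -0.2]
[1, np.float64(0.7), np.float64(0.0), 0, np.float64(0.0), 0, -0.2]
```

Call:
{"fn": "step_arm", "kwargs": {"rows": [[[1,0.7,-0.02,0,0,0,-0.2],[1,0.7,-0.01,0,0,0,-0.2],[1,0.7,-0.01,0,0,0,-0.2],[1,0.7,-0.01,0,0,0,-0.2],[1,0.7,-0.01,0,0,0,-0.2],[1,0.7,0,0,0,0,-0.2],[1,0.7,0,0,0,0,-0.2],[1,0.7,0,0,0,0,-0.2]]]}}

```text
t: 14.48
position: [0.5291, -0.1772, 0.0717]
tcp_rot: [-179.9, 0.0, 90.1]
contact_force: [0.1, 0.5, -8.1]
finger_gap: 0.0232
```

```bash
python3 -c "
from c import *
cycle(8); path(8,[.7]*8,-.2)"
```

```text
pred 0.011 rowerr -0.000
t 14.47 th 0.003 px 1867 phi 0.002 est [ 0.003  0.008 -0.001] p [ 0.5291 -0.1772  0.0717] yaw 0.11 gap 0.0232
ax [-0.1, -0.0, 0.0, 0.0, 0.0, 0.0, 0.0, 0.0] y [0.0, 0.0, -0.0, -0.0, -0.0, -0.0, -0.0, -0.0]
pred th [ 0.004  0.003  0.001 -0.    -0.    -0.    -0.     0.     0.     0.
  0.    -0.   ]
to go [ 0.08 26.82] yaw 4.01
[1, np.float64(0.7), np.float64(0.01), 0, np.float64(-0.1), 0, -0.2]
[1, np.float64(0.7), np.float64(0.01), 0, np.float64(0.0), 0, -0.2]
[1, np.float64(0.7), np.float64(0.01), 0, np.float64(0.0), 0, -0.2]
[1, np.float64(0.7), np.float64(0.01), 0, np.float64(0.0), 0, -0.2]
[1, np.float64(0.7), np.float64(0.01), 0, np.float64(0.0), 0, -0.2]
[1, np.float64(0.7), np.float64(0.02), 0, np.float64(0.0), 0, -0.2]
[1, np.float64(0.7), np.float64(0.02), 0, np.float64(0.0), 0, -0.2]
[1, np.float64(0.7), np.float64(0.02), 0, np.float64(0.0), 0, -0.2]
```

Call:
{"fn": "step_arm", "kwargs": {"rows": [[[1,0.7,0.01,0,-0.1,0,-0.2],[1,0.7,0.01,0,0,0,-0.2],[1,0.7,0.01,0,0,0,-0.2],[1,0.7,0.01,0,0,0,-0.2],[1,0.7,0.01,0,0,0,-0.2],[1,0.7,0.02,0,0,0,-0.2],[1,0.7,0.02,0,0,0,-0.2],[1,0.7,0.02,0,0,0,-0.2]]]}}

```text
t: 15.52
position: [0.5294, -0.1211, 0.0716]
tcp_rot: [-180.0, 0.0, 91.7]
contact_force: [1.4, 0.0, -7.1]
finger_gap: 0.0237
```

```bash
python3 -c "
from c import *
cycle(8); path(8,[.7]*8,-.2)"
```

```text
pred -0.001 rowerr -0.000
t 15.53 th -0.003 px 2025 phi -0.000 est [-0.003 -0.017 -0.001] p [ 0.5294 -0.1211  0.0716] yaw 1.71 gap 0.0237
ax [0.2, 0.0, -0.0, -0.1, -0.1, -0.0, -0.0, -0.0] y [-0.01, -0.0, 0.0, 0.0, 0.0, 0.0, 0.0, 0.0]
pred th [-0.006 -0.005 -0.002 -0.     0.     0.     0.    -0.    -0.    -0.
 -0.     0.   ]
to go [ 0.05 21.22] yaw 2.41
[1, np.float64(0.7), np.float64(0.02), 0, np.float64(0.2), 0, -0.2]
[1, np.float64(0.7), np.float64(0.03), 0, np.float64(0.0), 0, -0.2]
[1, np.float64(0.7), np.float64(0.03), 0, np.float64(0.0), 0, -0.2]
[1, np.float64(0.7), np.float64(0.03), 0, np.float64(-0.1), 0, -0.2]
[1, np.float64(0.7), np.float64(0.04), 0, np.float64(-0.1), 0, -0.2]
[1, np.float64(0.7), np.float64(0.04), 0, np.float64(0.0), 0, -0.2]
[1, np.float64(0.7), np.float64(0.04), 0, np.float64(0.0), 0, -0.2]
[1, np.float64(0.7), np.float64(0.04), 0, np.float64(0.0), 0, -0.2]
```

Call:
{"fn": "step_arm", "kwargs": {"rows": [[[1,0.7,0.02,0,0.2,0,-0.2],[1,0.7,0.03,0,0,0,-0.2],[1,0.7,0.03,0,0,0,-0.2],[1,0.7,0.03,0,-0.1,0,-0.2],[1,0.7,0.04,0,-0.1,0,-0.2],[1,0.7,0.04,0,0,0,-0.2],[1,0.7,0.04,0,0,0,-0.2],[1,0.7,0.04,0,0,0,-0.2]]]}}

```text
t: 16.58
position: [0.5298, -0.0651, 0.0717]
tcp_rot: [180.0, 0.0, 93.3]
contact_force: [0.5, 0.3, -8.5]
finger_gap: 0.0237
```

```bash
python3 -c "
from c import *
cycle(8); path(8,[.7]*8,-.1)"
```

```text
pred -0.014 rowerr -0.000
t 16.57 th -0.010 px 2192 phi -0.000 est [-0.01  -0.022 -0.001] p [ 0.5298 -0.0651  0.0717] yaw 3.31 gap 0.0237
ax [0.4, 0.1, -0.1, -0.1, -0.1, -0.1, -0.0, -0.0] y [-0.01, -0.0, 0.0, 0.0, 0.0, 0.0, 0.0, 0.0]
pred th [-0.014 -0.01  -0.004  0.     0.001  0.     0.    -0.    -0.    -0.
 -0.     0.   ]
to go [ 0.02 15.62] yaw 0.81
[1, np.float64(0.7), np.float64(0.03), 0, np.float64(0.4), 0, -0.1]
[1, np.float64(0.7), np.float64(0.04), 0, np.float64(0.1), 0, -0.1]
[1, np.float64(0.7), np.float64(0.05), 0, np.float64(-0.1), 0, -0.1]
[1, np.float64(0.7), np.float64(0.05), 0, np.float64(-0.1), 0, -0.1]
[1, np.float64(0.7), np.float64(0.05), 0, np.float64(-0.1), 0, -0.1]
[1, np.float64(0.7), np.float64(0.05), 0, np.float64(-0.1), 0, -0.1]
[1, np.float64(0.7), np.float64(0.05), 0, np.float64(0.0), 0, -0.1]
[1, np.float64(0.7), np.float64(0.05), 0, np.float64(0.0), 0, -0.1]
```

Call:
{"fn": "step_arm", "kwargs": {"rows": [[[1,0.7,0.03,0,0.4,0,-0.1],[1,0.7,0.04,0,0.1,0,-0.1],[1,0.7,0.05,0,-0.1,0,-0.1],[1,0.7,0.05,0,-0.1,0,-0.1],[1,0.7,0.05,0,-0.1,0,-0.1],[1,0.7,0.05,0,-0.1,0,-0.1],[1,0.5,0.03,0,0,0,-0.1],[1,0.3,0.02,0,0,0,-0.1]]]}}

```text
t: 17.62
position: [0.5298, -0.0151, 0.0716]
tcp_rot: [-179.9, 0.0, 94.1]
contact_force: [0.8, -0.8, -8.0]
finger_gap: 0.0232
```

```bash
python3 -c "
from c import *
cycle(8); path(8,[.3,.5]+[.6]*6,0)
p,d=robot.grab_frame('side'); cv2.imwrite('pics/m1.png',cv2.resize(p[100:430,240:500],(520,660-60))[...,::-1])
p,R,o=tool(); M=R.as_matrix(); g=p-M[:,2]*.019; h=g+M[:,0]*.15+np.array([0,0,.25]); print(proj('side',h), o['t'])
for y in (90,125,150,205):
  e=np.radians(4.2); print(y,proj('side',np.array([.530-y/1e3*np.sin(e),.0925+y/1e3*np.cos(e),.206])))
s=json.load(open('st.json')); print(s['x'])
"
```

```text
pred 0.004 rowerr 0.000
t 17.62 th 0.004 px 2364 phi 0.002 est [ 0.004  0.015 -0.001] p [ 0.5298 -0.0151  0.0716] yaw 4.12 gap 0.0232
ax [-0.2, -0.0, 0.1, 0.1, 0.1, 0.0, 0.0, 0.0] y [0.01, 0.0, -0.0, -0.0, -0.0, -0.0, -0.0, -0.0]
pred th [ 0.007  0.005  0.002 -0.    -0.    -0.    -0.     0.     0.     0.
  0.    -0.   ]
to go [ 0.02 10.72] yaw 0.06
[1, np.float64(0.3), np.float64(0.03), 0, np.float64(-0.2), 0, 0]
[1, np.float64(0.5), np.float64(0.04), 0, np.float64(0.0), 0, 0]
[1, np.float64(0.6), np.float64(0.04), 0, np.float64(0.1), 0, 0]
[1, np.float64(0.6), np.float64(0.04), 0, np.float64(0.1), 0, 0]
[1, np.float64(0.6), np.float64(0.04), 0, np.float64(0.1), 0, 0]
[1, np.float64(0.6), np.float64(0.04), 0, np.float64(0.0), 0, 0]
[1, np.float64(0.6), np.float64(0.04), 0, np.float64(0.0), 0, 0]
[1, np.float64(0.6), np.float64(0.04), 0, np.float64(0.0), 0, 0]
[[375.60112276 204.4481699 ]] 17.725
90 [[367.6899988  280.58064969]]
125 [[368.8221038  295.90157749]]
150 [[369.66605422 307.41717271]]
205 [[371.63272385 334.57988426]]
[0.005196571192658078, 0.01517007133731611, -0.0013326305597443871]
```

View pics/m1.png

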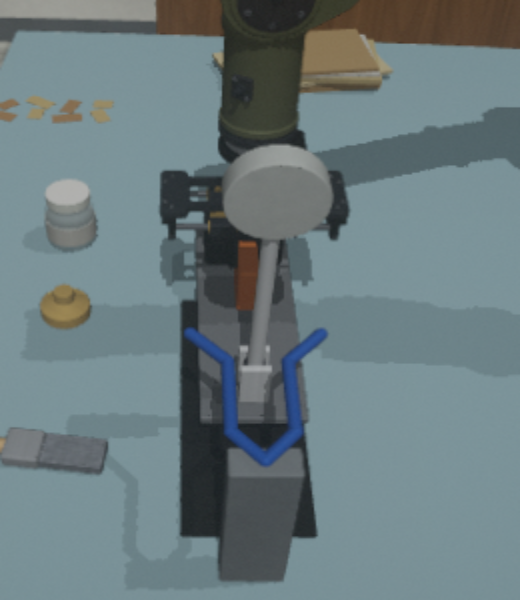

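Call:
{"fn": "step_arm", "kwargs": {"rows": [[[1,0.3,0.03,0,-0.2,0,0],[1,0.5,0.04,0,0,0,0],[1,0.6,0.04,0,0.1,0,0],[1,0.6,0.04,0,0.1,0,0],[1,0.6,0.04,0,0.1,0,0],[1,0.6,0.04,0,0,0,0],[1,0.6,0.04,0,0,0,0],[1,0.6,0.04,0,0,0,0]]]}}

```text
t: 18.73
position: [0.5297, 0.0291, 0.0716]
tcp_rot: [-179.8, -0.0, 94.1]
contact_force: [0.0, -0.5, -7.9]
finger_gap: 0.0232
```

```bash
python3 -c "
from c import *
cycle(8); path(8,[.6]*8,0)"
```

```text
pred 0.015 rowerr -0.000
t 18.73 th -0.002 px 2528 phi 0.003 est [-0.001  0.01  -0.002] p [0.5297 0.0291 0.0716] yaw 4.10 gap 0.0232
ax [-0.1, -0.0, -0.0, 0.0, 0.0, 0.0, 0.0, 0.0] y [0.0, 0.0, 0.0, -0.0, -0.0, -0.0, -0.0, -0.0]
pred th [ 0.     0.001  0.001  0.    -0.    -0.    -0.     0.    -0.     0.
 -0.    -0.   ]
to go [0.03 6.22] yaw 0.04
[1, np.float64(0.6), np.float64(0.05), 0, np.float64(-0.1), 0, 0]
[1, np.float64(0.6), np.float64(0.05), 0, np.float64(0.0), 0, 0]
[1, np.float64(0.6), np.float64(0.05), 0, np.float64(0.0), 0, 0]
[1, np.float64(0.6), np.float64(0.05), 0, np.float64(0.0), 0, 0]
[1, np.float64(0.6), np.float64(0.05), 0, np.float64(0.0), 0, 0]
[1, np.float64(0.6), np.float64(0.05), 0, np.float64(0.0), 0, 0]
[1, np.float64(0.6), np.float64(0.05), 0, np.float64(0.0), 0, 0]
[1, np.float64(0.6), np.float64(0.05), 0, np.float64(0.0), 0, 0]
```

Call:
{"fn": "step_arm", "kwargs": {"rows": [[[1,0.6,0.05,0,-0.1,0,0],[1,0.6,0.05,0,0,0,0],[1,0.6,0.05,0,0,0,0],[1,0.6,0.05,0,0,0,0],[1,0.6,0.05,0,0,0,0],[1,0.6,0.05,0,0,0,0],[1,0.6,0.05,0,0,0,0],[1,0.6,0.05,0,0,0,0]]]}}

```text
t: 19.77
position: [0.5303, 0.0772, 0.0716]
tcp_rot: [-179.9, -0.0, 94.1]
contact_force: [0.3, -0.4, -7.7]
finger_gap: 0.0234
```

```bash
python3 -c "
from c import *
cycle(8); path(8,[.5,.4,.3,.2]+[.03]*4,0)
p,d=robot.grab_frame('side'); cv2.imwrite('pics/m2.png',cv2.resize(p[100:430,240:500],(520,600))[...,::-1])
"
```

```text
pred 0.003 rowerr -0.000
t 19.77 th 0.003 px 2707 phi 0.002 est [ 0.003  0.001 -0.002] p [0.5303 0.0772 0.0716] yaw 4.09 gap 0.0234
ax [-0.1, 0.0, 0.0, 0.0, 0.0, 0.0, 0.0, -0.0] y [0.0, -0.0, -0.0, -0.0, -0.0, -0.0, -0.0, 0.0]
pred th [ 0.003  0.002  0.    -0.    -0.    -0.    -0.     0.     0.     0.
  0.     0.   ]
to go [-0.03  1.41] yaw 0.05
[1, np.float64(0.5), np.float64(0.03), 0, np.float64(-0.1), 0, 0]
[1, np.float64(0.4), np.float64(0.02), 0, np.float64(0.0), 0, 0]
[1, np.float64(0.3), np.float64(0.02), 0, np.float64(0.0), 0, 0]
[1, np.float64(0.2), np.float64(0.01), 0, np.float64(0.0), 0, 0]
[1, np.float64(0.03), np.float64(0.0), 0, np.float64(0.0), 0, 0]
[1, np.float64(-0.03), np.float64(-0.0), 0, np.float64(0.0), 0, 0]
[1, np.float64(0.03), np.float64(0.0), 0, np.float64(0.0), 0, 0]
[1, np.float64(-0.03), np.float64(-0.0), 0, np.float64(0.0), 0, 0]
```

View pics/m2.png

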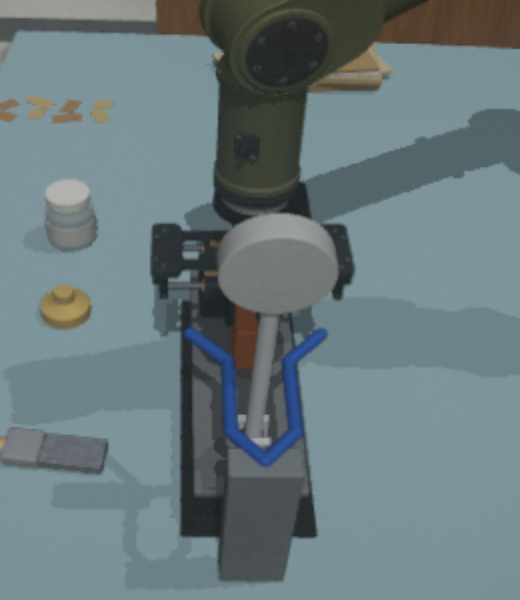

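Call:
{"fn": "step_arm", "kwargs": {"rows": [[[1,0.5,0.03,0,-0.1,0,0],[1,0.4,0.02,0,0,0,0],[1,0.3,0.02,0.1,0,0,0],[1,0.2,0.01,0.3,0,0,0],[1,0,0,0.4,0,0,0],[1,0,0,0.4,0,0,0],[1,0,0,0.4,0,0,0],[1,0,0,0.3,0,0,0]]]}}

```text
t: 20.88
position: [0.53, 0.0907, 0.0522]
tcp_rot: [-180.0, -0.0, 94.1]
contact_force: [0.2, 0.5, -7.8]
finger_gap: 0.0231
```

```bash
python3 -c "
from c import *
cycle(8); path(1,[.1],0)"
```

```text
pred -0.018 rowerr 0.001
t 20.88 th -0.005 px 2629 phi 0.001 est [-0.006 -0.022 -0.001] p [0.53   0.0907 0.0522] yaw 4.08 gap 0.0231
ax [0.3, 0.0, -0.1, -0.1, -0.1, -0.0, -0.0, -0.0] y [-0.01, -0.0, 0.0, 0.0, 0.0, 0.0, 0.0, 0.0]
pred th [-0.009 -0.007 -0.002  0.     0.001  0.     0.    -0.    -0.    -0.
 -0.     0.   ]
to go [0.02 0.18] yaw 0.11
[1, np.float64(0.1), np.float64(0.01), 0, np.float64(0.3), 0, 0]
```

Call:
{"fn": "step_arm", "kwargs": {"rows": [[[1,0.1,0,0.2,0.3,0,-0.1],[1,0.1,0,0.2,0,0,0],[1,0,0,0.2,-0.1,0,0],[1,0,0,0.2,-0.1,0,0],[1,0,0,0.2,-0.1,0,0],[1,0,0,0.1,-0.1,0,0],[1,0,0,0.1,0,0,0],[1,0,0,0.1,0,0,0]]]}}

```text
t: 21.92
position: [0.53, 0.0928, 0.0396]
tcp_rot: [179.9, 0.0, 94.2]
contact_force: [-0.3, 0.9, -7.0]
finger_gap: 0.0233
```

```bash
python3 -c "
from c import *
cycle(4); print(robot.get_obs()['contact_force'],robot.get_obs()['tcp_rot'])"
```

```text
pred -0.005 rowerr -0.003
t 21.93 th -0.016 px 2553 phi -0.002 est [-0.016 -0.026 -0.002] p [0.53   0.0928 0.0396] yaw 4.19 gap 0.0233
ax [0.7, 0.1, -0.1, -0.2] y [-0.02, -0.0, 0.0, 0.01]
pred th [-0.021 -0.016 -0.006  0.     0.001  0.001  0.    -0.    -0.    -0.
 -0.     0.   ]
[-0.12311994 -0.0790857  -9.15944232] [ 1.79904449e+02 -1.31980600e-03  9.41921065e+01]
```

Call:
{"fn": "step_arm", "kwargs": {"rows": [[[1,0,-0.02,0.05,0.5,0,0],[1,0,0,0.05,0,0,0],[1,0,0,0.05,-0.1,0,0],[1,0,0,0.05,-0.2,0,0]]]}}

```text
t: 22.48
position: [0.5297, 0.0928, 0.0378]
tcp_rot: [-179.9, 0.0, 94.2]
contact_force: [-1.5, -0.5, -2.7]
finger_gap: 0.0231
```

```bash
python3 -c "
from c import *
cycle(4); print(robot.get_obs()['contact_force'],robot.get_obs()['tcp_rot'])"
```

```text
pred -0.011 rowerr -0.006
t 22.48 th -0.024 px 2557 phi 0.001 est [-0.023  0.024 -0.003] p [0.5297 0.0928 0.0378] yaw 4.19 gap 0.0231
ax [0.5, 0.0, -0.1, -0.2] y [-0.02, -0.0, 0.0, 0.01]
pred th [-0.02  -0.012 -0.004  0.     0.001  0.     0.    -0.    -0.    -0.
 -0.     0.   ]
[-0.00688159 -0.7159742  -5.74151601] [-1.79920051e+02  1.05661010e-02  9.41981087e+01]
```

Call:
{"fn": "step_arm", "kwargs": {"rows": [[[1,0,0,0.05,0,0,0],[1,0,0,0.05,0,0,0],[1,0,0,0,0,0,0]]]}}

```text
t: 22.9
position: [0.5297, 0.0928, 0.0378]
tcp_rot: [-179.9, 0.0, 94.2]
contact_force: [-5.1, -1.6, 5.0]
finger_gap: 0.0235
```

Call:
{"fn": "step_arm", "kwargs": {"rows": [[[0.4,0,0,0,0,0,0],[0,0,0,0,0,0,0],[-0.5,0,0,0,0,0,0],[-1,0,0,0,0,0,0],[-1,0,0,0,0,0,0],[-1,0,0,0,0,0,0]]]}}

```text
t: 23.65
position: [0.5298, 0.0928, 0.0366]
tcp_rot: [-179.9, -0.0, 94.2]
contact_force: [0.1, 0.1, -0.2]
finger_gap: 0.0682
```

```bash
python3 -c "
from c import *
m=measure(); print(m[:6],m[6]['finger_gap'],m[6]['contact_force'])"
```

```text
(np.float64(-0.056055112036175955), 2569, 0.0017213869892318857, 23.65, array([0.52978624, 0.09280693, 0.03655423]), np.float64(4.193671183597544)) 0.06823122191792336 [ 0.14544192  0.13237161 -0.18655804]
```

Call:
{"fn": "step_arm", "kwargs": {"rows": [[[-1,0,0,0,0,0,0],[-1,0,0,-1,0,0,0],[-1,0,0,-2,0,0,0],[-1,0,0,-2,0,0,0],[-1,-0.5,0,-2,0,0,0],[-1,-2,0,-2,0,0,0],[-1,-3,0,-2,0,0,0],[-1,-3,0,-2,0,0,0]]]}}

```text
t: 24.7
position: [0.5364, 0.0069, 0.1686]
tcp_rot: [-180.0, 0.0, 94.2]
contact_force: [-0.1, 0.6, -0.1]
finger_gap: 0.087
```

Call:
{"fn": "step_arm", "kwargs": {"rows": [[[-1,-3,0,-1,0,0,0],[-1,-3,0,0,0,0,0],[-1,-3,0,0,0,0,0],[-1,-3,0,0,0,0,0],[-1,-3,0,0,0,0,0],[-1,-2,0,0,0,0,0],[-1,0,0,0,0,0,0],[-1,0,0,0,0,0,0]]]}}

```text
t: 25.7
position: [0.5488, -0.1598, 0.1769]
tcp_rot: [-179.9, -0.1, 94.3]
contact_force: [0.8, -0.3, 0.7]
finger_gap: 0.0873
```

Run:
```python
from c import *
e=np.radians(4.2); hinge=np.array([.5298-.15*np.sin(e),.0928+.15*np.cos(e),.056])
for k in range(2):
    p,d=robot.grab_frame('side'); r=lean(hinge,4.2,(p,d)); print(r[0]+BIAS,r[1])
t,dt=robot.grab_frame('top')
hsv=cv2.cvtColor(t,cv2.COLOR_RGB2HSV); m=(hsv[...,0]<14)&(hsv[...,1]>180)&(hsv[...,2]>90)
X=pts('top',dt,m); X=X[(abs(X[:,0]-.53)<.06)&(abs(X[:,1]-.093)<.08)&(X[:,2]>.06)]
rr=cv2.minAreaRect(X[:,:2].astype(np.float32)*1000); print(len(X),np.median(X[:,2]),rr)
a=np.vstack([cv2.resize(p[100:430,240:500],(390,300)),cv2.resize(t[180:340,60:360],(390,208))]); cv2.imwrite('pics/end.png',a[...,::-1])
print(robot.get_obs()['position'],robot.get_obs()['contact_force'],robot.get_obs()['t'])
```

```text
-0.056598784039295344 2562
-0.05655667577780313 2555
304 0.08315785305262316 ((529.9646606445312, 91.03138732910156), (22.937694549560547, 56.31239318847656), 4.081085205078125)
[ 0.54882668 -0.1598738   0.17678845] [-0.31180156 -0.08130988 -0.94000001] 25.85
```

View pics/end.png

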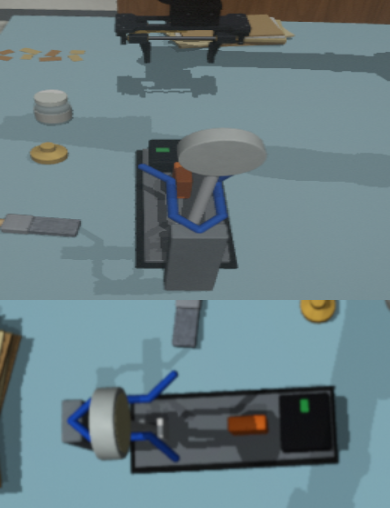

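```bash
python3 -c "
from cell import robot
print(robot.hand_in())"
```

```text
the job is handed in; nothing more can be done
None
```

The lamp is docked, released and handed in at about 26 s of the 64 s allowed. I held it by the orange grip about 40 mm up and brought the mast upright with small foot tilts steered from the side camera. I kept it there for about 6 s, carried it along the dock's +y into the fork and set it down.

**Balance and carry:** every lean measured from first upright to set-down was within 0.04 rad. Readings came only at the camera stops, so leans in between are not covered. Early in the swing-up the filter's prediction was off by about 0.11 rad on two cycles before it converged.

**Last checks before hand-in:**
- **Position:** the top camera put the grip at (0.530, 0.091) m, about 2 mm from my estimate of the reference point, with yaw 4.1° against the dock's 4.2°.
- **Height:** the grip top was at 83 mm, which is 77 mm plus the 6 mm pad, so the foot is fully down. In the picture the foot lies inside the pad on all sides.
- **Mast:** the stem rests against a prong at -0.057 rad, unchanged between two pictures and its reading before the arm withdrew.
- **Robot:** the gripper is open and about 25 cm away, and it reads no meaningful contact force.
- **Bystanders:** the brush and paperweight look undisturbed in the last picture, and the jar does too. I judged this by eye and did not re-measure them.

No check failed.

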